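# Repack gilded knobs in reverse order

### The job

Move the four gilded knobs from the plating rack to the blue packing rack in the reverse order: seen from the robot, the knob that stood at the left end of the plating rack goes into the pocket at the right end of the packing rack, the second from the left goes second from the right, and so on. Draw each knob straight up out of its sleeve, keep it upright, and set it down gently without dropping it, its shank in the pocket and its flange resting flat on the blue rack.

Things in the scene. Friction and masses are not known exactly. Their poses are not given: they have to be found in the camera images.
- red_knob (a point): Middle of the gold head of the red knob (upright, 90 g): steel shank (12 mm diameter, 38 mm long) below, red flange (48 mm diameter, 4 mm thick) on it, then the gold head (52 mm tall, 38 mm diameter over its middle 30 mm) with a red dot on top. Point on the axis, 28 mm above the flange's top, 24 mm below the knob's top, 70 mm above the shank's foot. z up. Starts in the red sleeve.
- green_knob (a point): Middle of the gold head of the green knob (upright, 90 g): steel shank (12 mm diameter, 38 mm long) below, green flange (48 mm diameter, 4 mm thick) on it, then the gold head (52 mm tall, 38 mm diameter over its middle 30 mm) with a green dot on top. Point on the axis, 28 mm above the flange's top, 24 mm below the knob's top, 70 mm above the shank's foot. z up. Starts in the green sleeve.
- white_knob (a point): Middle of the gold head of the white knob (upright, 90 g): steel shank (12 mm diameter, 38 mm long) below, white flange (48 mm diameter, 4 mm thick) on it, then the gold head (52 mm tall, 38 mm diameter over its middle 30 mm) with a white dot on top. Point on the axis, 28 mm above the flange's top, 24 mm below the knob's top, 70 mm above the shank's foot. z up. Starts in the white sleeve.
- black_knob (a point): Middle of the gold head of the black knob (upright, 90 g): steel shank (12 mm diameter, 38 mm long) below, black flange (48 mm diameter, 4 mm thick) on it, then the gold head (52 mm tall, 38 mm diameter over its middle 30 mm) with a black dot on top. Point on the axis, 28 mm above the flange's top, 24 mm below the knob's top, 70 mm above the shank's foot. z up. Starts in the black sleeve.
- sleeve_red: Fixed red sleeve on the plating rack, holding the red knob at the start: a disc 64 mm across, 3 mm thick, with an upright tube, 30 mm outside, 14 mm bore, on whose rim, 45 mm above the origin, the flange rests. Origin at the centre of the disc's underside, 12 mm above the table; z up. It never moves, so it shows afterwards where its knob came from.
- sleeve_green: Fixed green sleeve on the plating rack, holding the green knob at the start: a disc 64 mm across, 3 mm thick, with an upright tube, 30 mm outside, 14 mm bore, on whose rim, 45 mm above the origin, the flange rests. Origin at the centre of the disc's underside, 12 mm above the table; z up. It never moves, so it shows afterwards where its knob came from.
- sleeve_white: Fixed white sleeve on the plating rack, holding the white knob at the start: a disc 64 mm across, 3 mm thick, with an upright tube, 30 mm outside, 14 mm bore, on whose rim, 45 mm above the origin, the flange rests. Origin at the centre of the disc's underside, 12 mm above the table; z up. It never moves, so it shows afterwards where its knob came from.
- sleeve_black: Fixed black sleeve on the plating rack, holding the black knob at the start: a disc 64 mm across, 3 mm thick, with an upright tube, 30 mm outside, 14 mm bore, on whose rim, 45 mm above the origin, the flange rests. Origin at the centre of the disc's underside, 12 mm above the table; z up. It never moves, so it shows afterwards where its knob came from.
- plating_rack: Fixed dark steel bar, 70 x 320 x 12 mm, with the four coloured sleeves in a row on it, at y = -120, -40, 40, 120 mm, x = 0, in any order. Origin at the centre of its underside, on the table; its y axis runs along the row, roughly to the robot's left (left and right are the robot's own). The two racks lie roughly parallel; either may be the nearer.
- packing_rack: Fixed blue block, 64 x 320 mm, 50 mm tall, with four open pockets in a row at y = -120, -40, 40, 120 mm, x = 0, each 30 mm square, 46 mm deep, white floor. Origin at the centre of its underside, on the table; y axis along the row, roughly to the robot's left. The shank hangs in the pocket, the flange rests on the block's top; a seated head's middle is 82 mm above the table.
Things that resemble listed ones, but are neither listed nor needed, are in the scene too. Leave any pink look-alike of the part that bears black_knob alone.

How it is judged:
At the end, for the whole second after the job is handed in: Each knob stands released and at rest in the pocket of the packing rack that mirrors the place of its sleeve along the plating rack (sleeve at y, pocket at -y): head within 12 mm of the pocket's centre in x and y and 5 mm in height of the seated position, tilted less than 7 degrees (((y of sleeve_red in the frame of plating_rack between -0.15 and -0.09 m and y of red_knob in the frame of packing_rack between 0.108 and 0.132 m) or (y of sleeve_red in the frame of plating_rack between -0.07 and -0.01 m and y of red_knob in the frame of packing_rack between 0.028 and 0.052 m) or (y of sleeve_red in the frame of plating_rack between 0.01 and 0.07 m and y of red_knob in the frame of packing_rack between -0.052 and -0.028 m) or (y of sleeve_red in the frame of plating_rack between 0.09 and 0.15 m and y of red_knob in the frame of packing_rack between -0.132 and -0.108 m)) and x of red_knob in the frame of packing_rack between -0.012 and 0.012 m and z of red_knob in the frame of packing_rack between 0.077 and 0.087 m and angle between each of red_knob, green_knob, white_knob, black_knob's own z axis and vertical below 0.12 rad and linear speed of each of knob_red, knob_green, knob_white, knob_black below 0.02 m/s and contact force between each of knob_red, knob_green, knob_white, knob_black and the fingers below 0.3 N and ((y of sleeve_green in the frame of plating_rack between -0.15 and -0.09 m and y of green_knob in the frame of packing_rack between 0.108 and 0.132 m) or (y of sleeve_green in the frame of plating_rack between -0.07 and -0.01 m and y of green_knob in the frame of packing_rack between 0.028 and 0.052 m) or (y of sleeve_green in the frame of plating_rack between 0.01 and 0.07 m and y of green_knob in the frame of packing_rack between -0.052 and -0.028 m) or (y of sleeve_green in the frame of plating_rack between 0.09 and 0.15 m and y of green_knob in the frame of packing_rack between -0.132 and -0.108 m)) and x of green_knob in the frame of packing_rack between -0.012 and 0.012 m and z of green_knob in the frame of packing_rack between 0.077 and 0.087 m and ((y of sleeve_white in the frame of plating_rack between -0.15 and -0.09 m and y of white_knob in the frame of packing_rack between 0.108 and 0.132 m) or (y of sleeve_white in the frame of plating_rack between -0.07 and -0.01 m and y of white_knob in the frame of packing_rack between 0.028 and 0.052 m) or (y of sleeve_white in the frame of plating_rack between 0.01 and 0.07 m and y of white_knob in the frame of packing_rack between -0.052 and -0.028 m) or (y of sleeve_white in the frame of plating_rack between 0.09 and 0.15 m and y of white_knob in the frame of packing_rack between -0.132 and -0.108 m)) and x of white_knob in the frame of packing_rack between -0.012 and 0.012 m and z of white_knob in the frame of packing_rack between 0.077 and 0.087 m and ((y of sleeve_black in the frame of plating_rack between -0.15 and -0.09 m and y of black_knob in the frame of packing_rack between 0.108 and 0.132 m) or (y of sleeve_black in the frame of plating_rack between -0.07 and -0.01 m and y of black_knob in the frame of packing_rack between 0.028 and 0.052 m) or (y of sleeve_black in the frame of plating_rack between 0.01 and 0.07 m and y of black_knob in the frame of packing_rack between -0.052 and -0.028 m) or (y of sleeve_black in the frame of plating_rack between 0.09 and 0.15 m and y of black_knob in the frame of packing_rack between -0.132 and -0.108 m)) and x of black_knob in the frame of packing_rack between -0.012 and 0.012 m and z of black_knob in the frame of packing_rack between 0.077 and 0.087 m); the robot touches nothing.
It fails at once if a knob is tipped over (more than about 35 degrees) (angle between any of red_knob, green_knob, white_knob, black_knob's own z axis and vertical above 0.6 rad).
It fails at once if a knob is dropped (falls free of the fingers faster than 0.6 m/s, about 2 cm of fall) ((linear speed of knob_red above 0.6 m/s and contact force between knob_red and the fingers below 0.1 N) or (linear speed of knob_green above 0.6 m/s and contact force between knob_green and the fingers below 0.1 N) or (linear speed of knob_white above 0.6 m/s and contact force between knob_white and the fingers below 0.1 N) or (linear speed of knob_black above 0.6 m/s and contact force between knob_black and the fingers below 0.1 N)).
It also fails if it takes over 109 s, if anything falls off the work surface, if the arm or the gripper's body presses on something with over 40 N, if the wrist force passes 120 N, or if a joint passes its speed limit or range.

### The arm

A 7-joint arm with a two-finger parallel gripper is mounted at the origin on the work surface. World frame = base frame: x ahead of the robot, y to its left, z up, the work surface at z = 0. Lengths are in m, angles in rad, forces in N, time in s.
With the tool pointing down it reaches from about 0.425 to 0.875 m from the base axis. Payload 4.7 kg.
Tool frame: the origin (TCP) lies at the very end of the fingers, on their centre line; the grasp point (between the pads) lies 19 mm behind it; z points along the fingers, y is the line along which they close (so a half turn about z gives the same grasp; the last joint's range is limited). The gripper opens to 87 mm and grips with 3 to 60 N. Pads are 19 mm wide; open, the fingers measure 117 mm over their backs; the gripper's body (75 mm by 190 mm) begins 51 mm behind the grasp point.
Start: joints at [1.225, 0.321, -0.07, 1.45, 0.023, 1.371, -0.057], TCP at [0.229, -0.608, 0.223] pointing down, gripper open.
Joint ranges: [-2.86, 2.86], [-0.3, 2.09], [-1.38, 1.24], [0.06, 2.45], [-1.56, 4.7], [0.09, 2.05], [-2.69, 2.69]. Speed limits (rad/s): [2.57, 2.57, 3.14, 3.14, 3.14, 3.14, 3.14].

### API

Orientations are given as a rotation vector (axis times angle).
In Python, from bench import ctrl, imaging, ticket gives the robot as it stands.
- The arm moves only by the tool jog_arm, never from a script. Its argument "rows" is text: rows parted by semicolons, each of 7 numbers parted by spaces: the shift along the tool's x, y, z in cm, then the turn, a rotation vector about the tool's x, y, z in rad, then the closure, from -1 (fully open) to 1 (shut), so that 0 is half open. A call has 1 to 5 rows; each row shifts and turns the commanded pose from where the row before left it, along the tool's axes as they then stand; what a row does not reach is not made up. A row lasts 1/8 s, in which the tool goes at most 62.5 mm and 10.7 degrees, less where a joint would pass 70% of its speed; a pose out of reach is approached as far as the arm can. A call with a gripper value outside its range is refused whole. The fingers move at their own pace and stop on an object; "force" is the grip in N (left out, the last holds). Time passes only in rows, so rows that do not move let the fingers close. It gives the time, the measured TCP pose, the force, the opening and the grip force at its end, in the units of the state.
- ctrl.get_state(): the state, without advancing time (a new reading comes with each control period).
- imaging.get_image(name): name is "side" or "top" or "wrist"; returns a dict with "img" (420x560x3 uint8, blue, green, red), "vertical_fov" (degrees; the focal length in pixels is half the picture's height over the tangent of half this angle, whatever the lens; pixels are square), "cx", "cy" (the principal point, pixels), "k1" (the pictures are not rectified: a ray, as slopes to the right and down, at radius r is drawn at 1 + k1 r^2 times it, then the intrinsics apply), "origin" and "orientation" of the camera in the world. Camera axes: x right, y down, z forward; pixel columns grow to the right and rows downward; lengths in m; the calibration is good to about 2 mm. A picture is of the moment at which its call begins. There is no depth.
- ticket.close_job(): hands the job in; it is judged then, once.
The state is a dict: "time": time; "joint_positions": joint angles; "qd": joint speeds; "joint_torque": joint torques, N m; "position": TCP position; "tool_rot": TCP orientation; "ft_force": force on the tool from outside, world axes, zero at the start; "torque": the same for the moment, N m; "grip_width": opening from 0.0 (shut) to 1.0 (fully open); "grip_force": force on a finger pad.
Only numpy, scipy, OpenCV 4.12 (cv2) and the standard library are available. Lean on these libraries where they do the work, as an engineer would, in place of code of your own. Each camera call takes 0.05 s, during which the arm holds its last target. There are 200 camera calls.

## Working session

There is one attempt and no reset: what is moved stays moved. The work goes in short steps, Python scripts to look and compute and a tool call to move; the robot and the scene stay as the last step left them, time stands still between calls to the robot, and variables do not carry over. Pictures are saved under pics/ and viewed, at most 14 in all, crops included, and the job is handed in when it is done.

Besides the shell and the picture viewer there is one more tool, called after "Emit:" as name(argument=value, ...), one argument or row to a line, values as JSON. jog_arm: Moves the arm, as the interface text tells. Its arguments: {"type":"object","properties":{"rows":{"type":"string"},"force":{"type":"number"}},"required":["rows"]}

```bash
mkdir -p pics; cat > h.py <<'E'
import numpy as np, cv2
from scipy.spatial.transform import Rotation as R
from bench import ctrl, imaging, ticket
def rot(o):
    o=np.array(o,float)
    if o.shape==(3,3): return o
    return R.from_rotvec(o).as_matrix() if o.size==3 else R.from_quat(o).as_matrix()
def K(c):
    f=210/np.tan(np.radians(c["vertical_fov"])/2)
    return np.array([[f,0,c["cx"]],[0,f,c["cy"]],[0,0,1]]),np.array([c["k1"],0,0,0,0.])
def onz(c,px,z):
    k,d=K(c); s=cv2.undistortPoints(np.array([[px]],float),k,d)[0,0]
    v=rot(c["orientation"])@[s[0],s[1],1]; o=np.array(c["origin"]); return o+v*(z-o[2])/v[2]
def proj(c,P):
    k,d=K(c); M=rot(c["orientation"]).T
    return cv2.projectPoints(np.array(P,float).reshape(-1,3),cv2.Rodrigues(M)[0],-M@np.array(c["origin"]),k,d)[0][:,0]
E
python3 - <<'E'
from h import *
import pickle
for n in("top","side"):
    c=imaging.get_image(n); pickle.dump(c,open(n+".pkl","wb"))
    cv2.imwrite(f"pics/{n}0.png",cv2.resize(c["img"],(784,588),interpolation=cv2.INTER_CUBIC))
    print(n,{k:v for k,v in c.items() if k!="img"})
print(ctrl.get_state())
E
```

```text
top {'vertical_fov': 44.46000519823335, 'cx': 275.61437755966807, 'cy': 214.75952970972256, 'k1': -0.19532399882407336, 'origin': array([ 0.46091081, -0.02331202,  0.86245328]), 'orientation': array([-2.16690718,  2.16057882, -0.15057989])}
side {'vertical_fov': 45.20488122201163, 'cx': 281.8742418344646, 'cy': 205.8462010558861, 'k1': -0.1446419920360552, 'origin': array([ 0.32279951, -0.55378615,  0.79328022]), 'orientation': array([-2.3764777 ,  0.52573093, -0.2119128 ])}
{'time': 0.1, 'joint_positions': array([ 1.22508715,  0.32171671, -0.0701123 ,  1.45155351,  0.02260797,
        1.37075734, -0.05690697]), 'qd': array([ 0.00087755, -0.00064495, -0.00121053, -0.00374814, -0.00098533,
       -0.00130033, -0.00017692]), 'joint_torque': array([-2.37652084e-04, -4.92572987e+01, -4.05902071e-01, -3.13401997e+01,
       -6.41928334e-02,  3.95245990e-02,  7.87042632e-05]), 'position': array([ 0.22866185, -0.60793885,  0.22159171]), 'tool_rot': array([-3.08929958e+00, -5.61931524e-01,  6.01972602e-04]), 'ft_force': array([ 0.51343234, -0.85523889,  0.38806221]), 'torque': array([ 0.04223879, -0.04595027, -0.00262197]), 'grip_force': 0.0, 'grip_width': 1.0039042017736493}
```

View pics/top0.png

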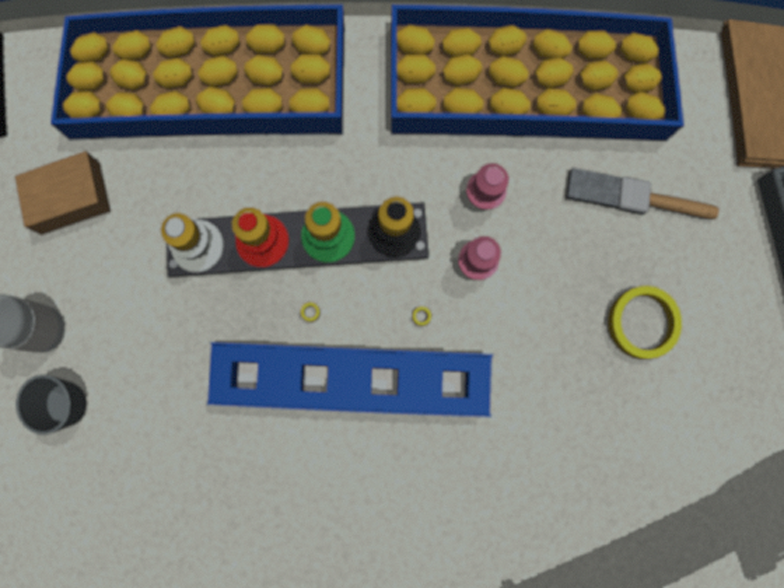

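View pics/side0.png

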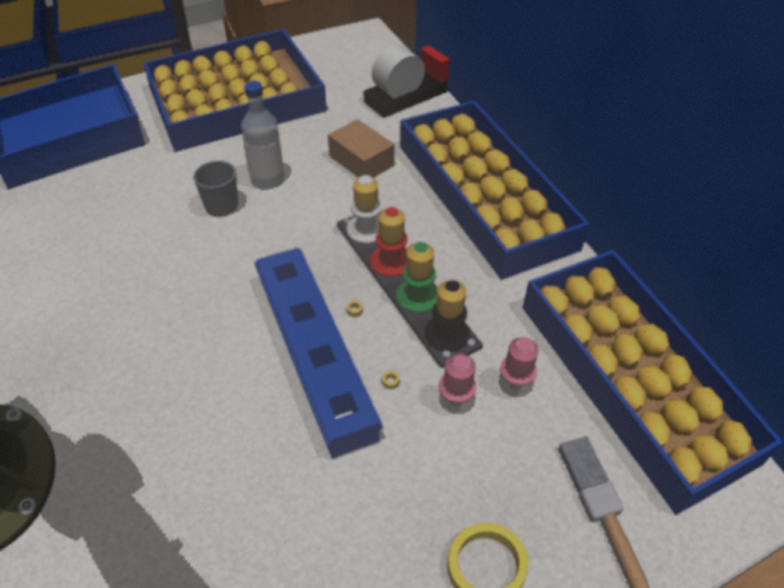

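The top view shows the plating rack far and the packing rack near. Seen from the robot, the dots from left to right are white (175,228), red (248,222), green (322,217) and black (397,211). The packing pockets are near (246,375), (315,378), (384,381) and (454,384). The two pink look-alikes at (490,180) and (482,255) stand off the rack, so they aren't wanted. Next I fit both racks and check with an overlay.

```bash
cat > fit.py <<'E'
from h import *
import pickle
from scipy.optimize import least_squares
C={n:pickle.load(open(n+".pkl","rb")) for n in("top","side")}
ys=[.12,.04,-.04,-.12]
def world(p,L):
    L=np.array(L); c,s=np.cos(p[2]),np.sin(p[2])
    return np.c_[p[0]+c*L[:,0]-s*L[:,1],p[1]+s*L[:,0]+c*L[:,1],L[:,2]]
dots=[[0,y,.113] for y in ys]
corn=[[.032,.16,.05],[.032,-.16,.05],[-.032,-.16,.05],[-.032,.16,.05]]
def fit(obs,L,p0):
    def f(p): return np.concatenate([(proj(C[n],world(p,L))-np.array(o)/1.4).ravel() for n,o in obs.items()])
    r=least_squares(f,p0); return r.x,r.fun.reshape(-1,2)
D=dict(top=[(175,228),(248,222),(322,217),(397,211)],side=[(366,182),(392,213),(421,248),(453,286)])
B=dict(top=[(213,343),(491,354),(490,415),(209,404)],side=[(298,250),(377,426),(336,447),(258,264)])
P={}
for nm,o,L,p0 in(("plat",D,dots,[.6,0,0]),("pack",B,corn,[.45,0,0])):
    for k in("top","side"): print(nm,k,fit({k:o[k]},L,p0)[0].round(4))
    P[nm],res=fit(o,L,p0); print(nm,P[nm].round(4)); print(res.round(1).tolist())
pickle.dump(P,open("P.pkl","wb"))
pk=[[a,y+b,.05] for y in ys for a in(-.015,.015) for b in(-.015,.015)]
for n,(x0,y0,w,h) in dict(top=(110,135,260,175),side=(170,110,190,220)).items():
    s=3 if n=="top" else 2.7
    im=cv2.resize(C[n]["img"],None,fx=s,fy=s,interpolation=cv2.INTER_CUBIC)
    for col,Q in(((255,0,255),world(P["plat"],dots)),((0,255,255),world(P["pack"],corn+pk))):
        for q in proj(C[n],Q): cv2.circle(im,tuple(int(round((v+.5)*s-.5)) for v in q),2,col,-1)
    cv2.imwrite(f"pics/{n}1.png",im[int(y0*s):int((y0+h)*s),int(x0*s):int((x0+w)*s)])
E
python3 fit.py
```

```text
plat top [0.6421 0.0741 0.0763]
plat side [0.6426 0.0718 0.0779]
plat [0.6424 0.0735 0.0771]
[[0.5, -0.1], [0.4, -0.1], [0.5, -0.6], [0.3, -0.1], [-0.8, -1.4], [-0.4, -0.7], [-0.4, -0.5], [-0.3, 0.1]]
pack top [ 0.4731  0.005  -0.0349]
pack side [ 0.4721 -0.002  -0.034 ]
pack [ 0.4728  0.0026 -0.0347]
[[0.4, 1.8], [2.4, 1.8], [2.2, -1.4], [1.0, -1.5], [-0.0, -1.2], [2.9, -1.3], [-3.6, -3.3], [-1.3, -2.5]]
```

View pics/top1.png

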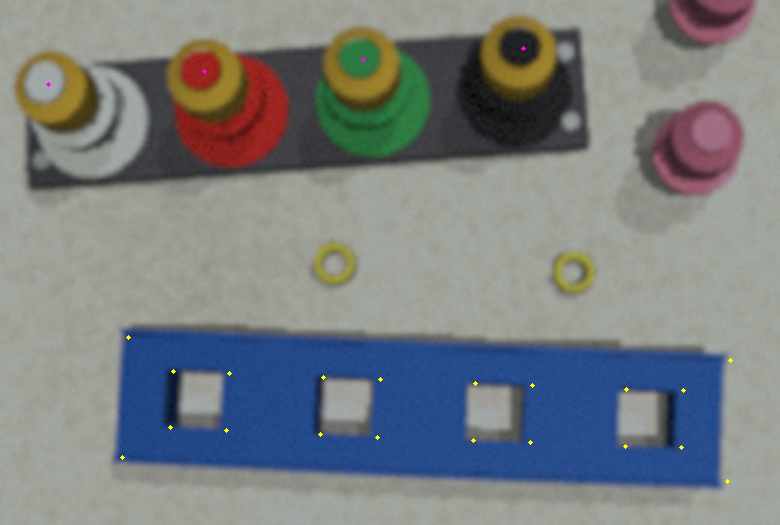

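View pics/side1.png

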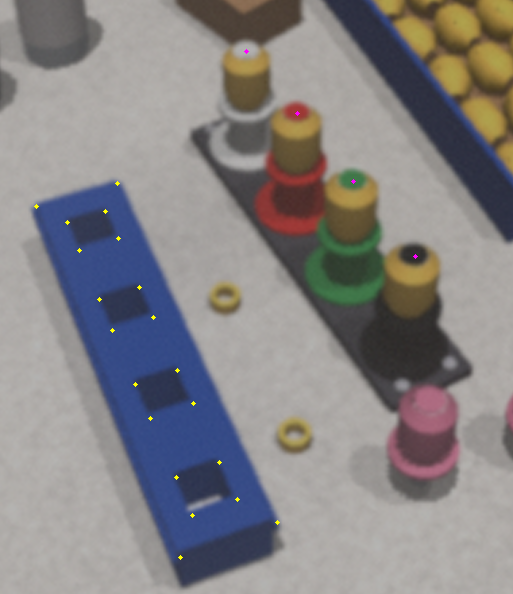

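The overlay fits the dots well. The black one, third crop position (520,47), is the gold-headed knob with the black sleeve on the rack, and the pink ones are off the rack. My rack corner readings were off, so I'll refit from the crop: the top-view pocket centres are (195,399), (345,406), (494,411) and (645,418).

```bash
cat > refit.py <<'E'
from fit import *
L=corn+[[0,y,.05] for y in ys]
t=np.array([(124,329),(724,354),(720,487),(117,462),(195.5,399),(345.5,405),(494,411.5),(645,418)])/3+[110,135]-.33
s=np.array([(115,182),(278,518),(182,558),(35,206)])/2.7+[170,110]-.3
def r(n,o,L): return lambda p:(proj(C[n],world(p,L))-o).ravel()
a,b=r("top",t,L),r("side",s,corn)
for f in(a,b,lambda p:np.r_[a(p),b(p)]):
    q=least_squares(f,[.47,0,0]); print(q.x.round(4),q.fun.round(1))
P["pack"]=q.x; pickle.dump(P,open("P.pkl","wb"))
E
python3 refit.py|tail -12
cat > go.py <<'E'
# go.py x y z yawdeg n : rows to bring tool y to yaw, TCP to xyz, pointing down, in n equal rows
import sys
from h import *
x,y,z,yaw,n=map(float,sys.argv[1:]); n=int(n); s=ctrl.get_state()
p=np.array(s["position"]); A=R.from_rotvec(s["tool_rot"]); a=np.radians(yaw)
B=R.from_matrix(np.c_[[-np.sin(a)*-1,-np.cos(a),0],[np.cos(a),np.sin(a),0],[0,0,-1]])
B=R.from_matrix(np.c_[np.cross([np.cos(a),np.sin(a),0],[0,0,-1]),[np.cos(a),np.sin(a),0],[0,0,-1]])
d=(A.inv()*B).as_rotvec()/n; step=(np.array([x,y,z])-p)/n
for i in range(n):
    print(np.r_[A.inv().apply(step)*100,d].round(3)); A=A*R.from_rotvec(d)
E
python3 - <<'E'
import pickle,numpy as np
P=pickle.load(open("P.pkl","rb"))
for k,p in P.items(): print(k,np.degrees(p[2]).round(2),[(p[0]-np.sin(p[2])*y,p[1]+np.cos(p[2])*y) for y in(.12,.04,-.04,-.12)])
E
python3 go.py .6516 -.0461 .21 4.4 15
```

```text
plat side [0.6426 0.0718 0.0779]
plat [0.6424 0.0735 0.0771]
[[0.5, -0.1], [0.4, -0.1], [0.5, -0.6], [0.3, -0.1], [-0.8, -1.4], [-0.4, -0.7], [-0.4, -0.5], [-0.3, 0.1]]
pack top [ 0.4731  0.005  -0.0349]
pack side [ 0.4721 -0.002  -0.034 ]
pack [ 0.4728  0.0026 -0.0347]
[[0.4, 1.8], [2.4, 1.8], [2.2, -1.4], [1.0, -1.5], [-0.0, -1.2], [2.9, -1.3], [-3.6, -3.3], [-1.3, -2.5]]
[ 0.4733  0.0058 -0.0372] [-0.4  2.   0.2  1.9  0.4 -2.  -0.4 -2.2 -0.7 -0.1 -0.5  0.2  0.7  0.2
  0.9 -0.1]
[ 0.4732  0.0032 -0.0276] [ 0.   0.1  0.1  0.8  0.  -0.9 -0.2  0.1]
[ 0.4733  0.0053 -0.0337] [-0.2  2.3  0.4  1.5  0.8 -2.4 -0.1 -1.9 -0.4  0.1 -0.2  0.3  1.   0.
  1.3 -0.4  0.3 -0.6 -0.8  0.1 -1.  -1.8  0.  -0.8]
plat 4.42 [(np.float64(0.6331825403606877), np.float64(0.1931329111760261)), (np.float64(0.6393450723940575), np.float64(0.11337061933998561)), (np.float64(0.6455076044274273), np.float64(0.033608327503945115)), (np.float64(0.6516701364607971), np.float64(-0.04615396433209537))]
pack -1.93 [(np.float64(0.47738343638128167), np.float64(0.12523284438564317)), (np.float64(0.47468493085447344), np.float64(0.04527836941443358)), (np.float64(0.47198642532766516), np.float64(-0.03467610555677605)), (np.float64(0.46928791980085693), np.float64(-0.11463058052798565))]Traceback (most recent call last):
  File "go.py", line 6, in <module>
    B=R.from_matrix(np.c_[[-np.sin(a)*-1,-np.cos(a),0],[np.cos(a),np.sin(a),0],[0,0,-1]])
  File "scipy/spatial/transform/_rotation.pyx", line 1143, in scipy.spatial.transform._rotation.Rotation.from_matrix
ValueError: Non-positive determinant (left-handed or null coordinate frame) in rotation matrix 0: [[ 0.07671903  0.99705275  0.        ]
 [-0.99705275  0.07671903  0.        ]
 [ 0.          0.         -1.        ]].
```

```bash
sed -i '7d;6{/sin(a)\*-1/d}' go.py; grep -q "^B=" go.py || sed -i '5a B=R.from_matrix(np.c_[np.cross([np.cos(a),np.sin(a),0],[0,0,-1]),[np.cos(a),np.sin(a),0],[0,0,-1]])' go.py; python3 go.py .6517 -.0462 .21 4.4 15
```

```text
[ 3.958 -2.512  0.081 -0.    -0.    -0.086]
[ 4.159 -2.163  0.081 -0.    -0.    -0.086]
[ 4.329 -1.799  0.08  -0.    -0.    -0.086]
[ 4.468 -1.421  0.08  -0.    -0.    -0.086]
[ 4.573 -1.032  0.079 -0.    -0.    -0.086]
[ 4.645 -0.637  0.079 -0.    -0.    -0.086]
[ 4.682 -0.236  0.078 -0.    -0.    -0.086]
[ 4.685  0.166  0.078 -0.    -0.    -0.086]
[ 4.654  0.567  0.078 -0.    -0.    -0.086]
[ 4.588  0.964  0.078 -0.    -0.    -0.086]
[ 4.488  1.354  0.078 -0.    -0.    -0.086]
[ 4.356  1.734  0.077 -0.    -0.    -0.086]
[ 4.191  2.101  0.077 -0.    -0.    -0.086]
[ 3.995  2.453  0.077 -0.    -0.    -0.086]
[ 3.77   2.786  0.077 -0.    -0.    -0.086]
```

Emit:
jog_arm(
  rows="3.96 -2.51 0.08 0 0 -0.086 -1; 4.16 -2.16 0.08 0 0 -0.086 -1; 4.33 -1.8 0.08 0 0 -0.086 -1; 4.47 -1.42 0.08 0 0 -0.086 -1; 4.57 -1.03 0.08 0 0 -0.086 -1",
  force=20,
)

```text
time: 0.72
position: [0.3705, -0.4197, 0.2182]
tool_rot: [-2.898, -1.213, 0.0]
ft_force: [-0.1, -0.2, 0.2]
grip_width: 0.999
grip_force: 0.0
```

Emit:
jog_arm(
  rows="4.65 -0.64 0.08 0 0 -0.086 -1; 4.68 -0.24 0.08 0 0 -0.086 -1; 4.69 0.17 0.08 0 0 -0.086 -1; 4.65 0.57 0.08 0 0 -0.086 -1; 4.59 0.96 0.08 0 0 -0.086 -1",
)

```text
time: 1.35
position: [0.5111, -0.2324, 0.2142]
tool_rot: [-2.573, -1.803, 0.001]
ft_force: [1.2, 0.2, -0.7]
grip_width: 0.999
grip_force: 0.0
```

Emit:
jog_arm(
  rows="4.49 1.35 0.08 0 0 -0.086 -1; 4.36 1.73 0.08 0 0 -0.086 -1; 4.19 2.1 0.08 0 0 -0.086 -1; 4 2.45 0.08 0 0 -0.086 -1; 3.77 2.79 0.08 0 0 -0.086 -1",
)

```text
time: 1.98
position: [0.6518, -0.0451, 0.21]
tool_rot: [-2.129, -2.31, 0.001]
ft_force: [-0.1, -0.2, 0.1]
grip_width: 1.0
grip_force: 0.0
```

Emit:
jog_arm(
  rows="0 0 0 0 0 0 -1; 0 0 0 0 0 0 -1; 0 0 0 0 0 0 -1",
)

```text
time: 2.35
position: [0.6508, -0.0481, 0.2103]
tool_rot: [2.135, 2.304, -0.002]
ft_force: [0.2, 0.1, -0.5]
grip_width: 0.998
grip_force: 0.0
```

```bash
python3 go.py .6517 -.0462 .14 4.4 2; python3 - <<'E'
from h import *
c=imaging.get_image("wrist"); im=c["img"]
for y in(.04,-.04,-.12):
    x,Y=.6424-np.sin(.0771)*y,.0735+np.cos(.0771)*y
    q=proj(c,[[x,Y,.113]])[0]; print(q)
    cv2.circle(im,tuple(int(round(v)) for v in q),2,(255,0,255),-1)
cv2.imwrite("pics/w1.png",im); print(ctrl.get_state()["joint_positions"])
E
```

```text
[ 9.400e-02  5.600e-02  3.517e+00 -0.000e+00  1.000e-03 -0.000e+00]
[ 9.100e-02  5.400e-02  3.517e+00 -0.000e+00  1.000e-03 -0.000e+00]
[280.68010274 -25.29069046]
[280.65373145 105.23923592]
[280.63075728 215.11763267]
[ 0.49610334  0.39452235 -0.61242256  1.44327091  0.2282967   1.37543006
 -0.0481694 ]
```

View pics/w1.png

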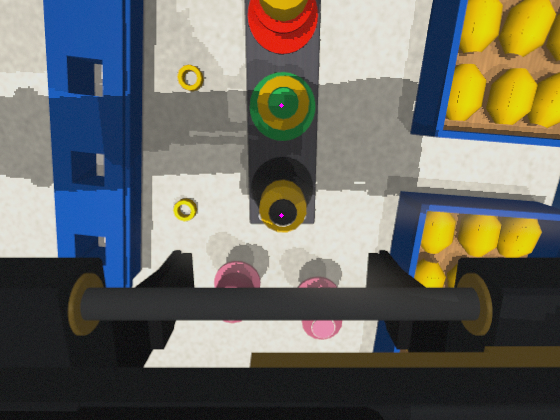

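The wrist view shows the black dot at (283,213) against a predicted (281,215), and green at (283,103) against (281,105), so the fit is good to about 1 mm. Descending on black.

Emit:
jog_arm(
  rows="0.19 0.2 3 0 0 0 -1; 0 0 3.5 0 0 0 -1; 0 0 3.5 0 0 0 -1; 0 0 2.5 0 0 0 -1; 0 0 1.5 0 0 0 -1",
  force=20,
)

```text
time: 3.02
position: [0.6522, -0.0454, 0.0693]
tool_rot: [-2.134, -2.305, 0.002]
ft_force: [0.2, 0.1, -0.6]
grip_width: 0.998
grip_force: 0.0
```

Emit:
jog_arm(
  rows="0 0 0 0 0 0 -1; 0 0 0 0 0 0 0.2; 0 0 0 0 0 0 0.5; 0 0 0 0 0 0 1; 0 0 0 0 0 0 1",
)

```text
time: 3.65
position: [0.6533, -0.044, 0.0709]
tool_rot: [2.132, 2.307, 0.0]
ft_force: [0.2, -0.3, -1.0]
grip_width: 0.635
grip_force: 0.0
```

Emit:
jog_arm(
  rows="0 0 0 0 0 0 1; 0 0 0 0 0 0 1; 0 0 0 0 0 0 1; 0 0 0 0 0 0 1",
)

```text
time: 4.15
position: [0.6531, -0.044, 0.0706]
tool_rot: [-2.132, -2.307, 0.0]
ft_force: [0.4, 0.7, 0.8]
grip_width: 0.429
grip_force: 20.0
```

Emit:
jog_arm(
  rows="0 0 -1 0 0 0 1; 0 0 -2 0 0 0 1; 0 0 -2.5 0 0 0 1; 0 0 -3 0 0 0 1; 0 0 -3.5 0 0 0 1",
)

```text
time: 4.78
position: [0.6532, -0.0439, 0.1928]
tool_rot: [2.131, 2.307, 0.001]
ft_force: [0.6, 0.1, -0.8]
grip_width: 0.429
grip_force: 20.0
```

Emit:
jog_arm(
  rows="0 0 0 0 0 0 1; 0 0 0 0 0 0 1",
)

```text
time: 5.03
position: [0.6529, -0.0441, 0.1907]
tool_rot: [2.132, 2.307, -0.0]
ft_force: [0.0, -0.1, -2.1]
grip_width: 0.429
grip_force: 20.0
```

```bash
python3 go.py .4775 .1255 .19 -1.93 9; python3 - <<'E'
from h import *
c=imaging.get_image("side");s=ctrl.get_state();p=s["position"];print(p,s["ft_force"])
im=c["img"]; q=proj(c,[p+[0,0,.043]])[0]; print(q)
x,y=max(0,int(q[0])-70),max(0,int(q[1])-70)
cv2.imwrite("pics/s2.png",cv2.resize(im[y:y+180,x:x+180],None,fx=3,fy=3))
E
```

```text
[ 2.032 -1.794  0.007  0.     0.     0.013]
[ 2.01  -1.82   0.007  0.     0.     0.013]
[ 1.987 -1.845  0.007  0.     0.     0.013]
[ 1.964 -1.87   0.007  0.     0.     0.013]
[ 1.94  -1.894  0.007  0.     0.     0.013]
[ 1.916 -1.918  0.007  0.     0.     0.013]
[ 1.892 -1.942  0.007  0.     0.     0.013]
[ 1.868 -1.966  0.007  0.     0.     0.013]
[ 1.843 -1.989  0.007  0.     0.     0.013]
[ 0.65251611 -0.04416248  0.18979837] [-0.60137528 -0.19229006 -2.60477699]
[328.36158073 154.80198481]
```

View pics/s2.png

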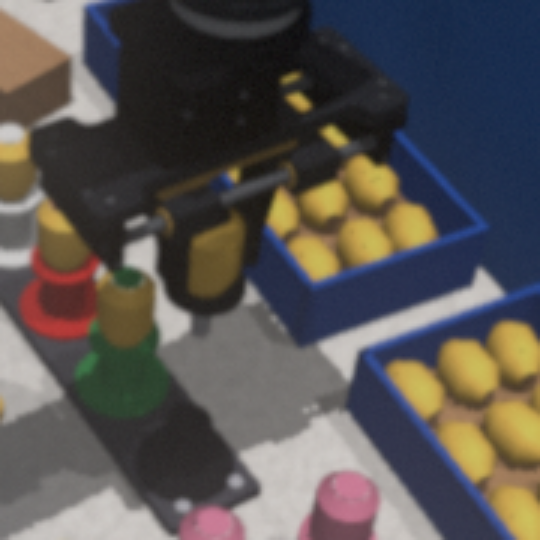

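The knob is held upright with the shank clear at (200,322), and the black sleeve at (185,455) is empty. Carrying it to the left pocket.

Emit:
jog_arm(
  rows="2.03 -1.79 0 0 0 0.013 1; 2.01 -1.82 0 0 0 0.013 1; 1.99 -1.84 0 0 0 0.013 1; 1.96 -1.87 0 0 0 0.013 1; 1.94 -1.89 0 0 0 0.013 1",
)

```text
time: 5.7
position: [0.5544, 0.0507, 0.1892]
tool_rot: [-2.205, -2.235, 0.003]
ft_force: [0.1, -0.2, -0.9]
grip_width: 0.432
grip_force: 20.0
```

Emit:
jog_arm(
  rows="1.92 -1.92 0 0 0 0.013 1; 1.89 -1.94 0 0 0 0.013 1; 1.87 -1.97 0 0 0 0.013 1; 1.84 -1.99 0 0 0 0.013 1",
)

```text
time: 6.2
position: [0.4766, 0.1262, 0.1893]
tool_rot: [-2.263, -2.177, 0.003]
ft_force: [-1.3, 0.3, -0.7]
grip_width: 0.427
grip_force: 20.0
```

Emit:
jog_arm(
  rows="0 0 0 0 0 0 1; 0 0 0 0 0 0 1; 0 0 0 0 0 0 1",
)

```text
time: 6.58
position: [0.4785, 0.1249, 0.1901]
tool_rot: [-2.264, -2.177, 0.001]
ft_force: [0.1, -0.3, -1.5]
grip_width: 0.428
grip_force: 20.0
```

```bash
python3 go.py .4775 .1255 .075 -1.93 1; python3 - <<'E'
from h import *
for n in("wrist","side"):
    c=imaging.get_image(n); im=c["img"]
    g=[[.473-np.sin(-.0345)*y+a,.0055+y+b,.05] for y in(.12,.04,-.04,-.12) for a in(-.015,.015) for b in(-.015,.015)]
    for q in proj(c,g): cv2.circle(im,tuple(int(round(v)) for v in q),1,(0,255,255),-1)
    cv2.imwrite(f"pics/{n}3.png",im)
cv2.imwrite("pics/3.png",cv2.resize(np.hstack([cv2.imread("pics/wrist3.png"),im[60:,:300] if 0 else im]),(800,300)))
E
```

```text
[ 5.1000e-02 -9.3000e-02  1.1512e+01 -1.0000e-03 -0.0000e+00 -6.0000e-03]
```

View pics/3.png

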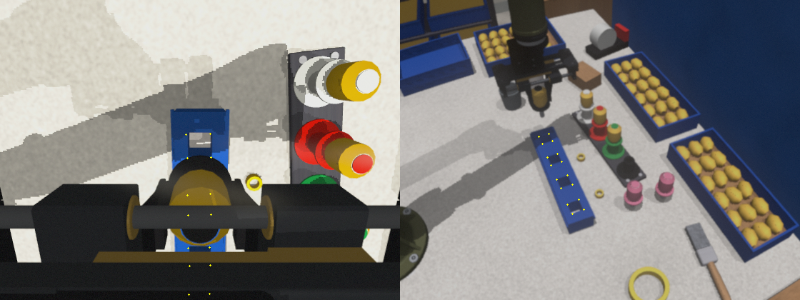

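The wrist view shows the pocket at about (200,142) with the rim marks on it, and the knob hangs upright over its line. Lowering to TCP about 0.064 (seated).

Emit:
jog_arm(
  rows="0 -0.1 2.5 0 0 0 1; 0 0 3 0 0 0 1; 0 0 2.5 0 0 0 1; 0 0 2 0 0 0 1; 0 0 1 0 0 0 1",
)

```text
time: 7.3
position: [0.4767, 0.1255, 0.0793]
tool_rot: [-2.263, -2.177, 0.002]
ft_force: [0.5, -0.2, -0.3]
grip_width: 0.433
grip_force: 20.0
```

Emit:
jog_arm(
  rows="0 0 0.6 0 0 0 1; 0 0 0.3 0 0 0 1; 0 0 0.3 0 0 0 1; 0 0 0.2 0 0 0 1; 0 0 0.1 0 0 0 1",
)

```text
time: 7.92
position: [0.4772, 0.1259, 0.0656]
tool_rot: [2.263, 2.179, 0.0]
ft_force: [0.2, 0.6, -0.6]
grip_width: 0.429
grip_force: 20.0
```

Emit:
jog_arm(
  rows="0 0 0 0 0 0 1; 0 0 0 0 0 0 1",
)

```text
time: 8.18
position: [0.4772, 0.126, 0.0656]
tool_rot: [2.263, 2.179, 0.0]
ft_force: [0.2, -0.2, -1.4]
grip_width: 0.429
grip_force: 20.0
```

Emit:
jog_arm(
  rows="0 0 0.1 0 0 0 1; 0 0 0 0 0 0 1; 0 0 0.1 0 0 0 1; 0 0 0 0 0 0 1; 0 0 0 0 0 0 1",
)

```text
time: 8.8
position: [0.4771, 0.1259, 0.0635]
tool_rot: [2.263, 2.179, -0.0]
ft_force: [-0.1, 0.3, -2.0]
grip_width: 0.428
grip_force: 20.0
```

Emit:
jog_arm(
  rows="0 0 0.05 0 0 0 1; 0 0 0 0 0 0 1; 0 0 0 0 0 0 1",
)

```text
time: 9.18
position: [0.4771, 0.1259, 0.0634]
tool_rot: [2.263, 2.179, -0.001]
ft_force: [-2.8, 0.2, 5.6]
grip_width: 0.425
grip_force: 20.0
```

Contact (5.6 N up). Opening slowly and then rising.

Emit:
jog_arm(
  rows="0 0 0 0 0 0 0; 0 0 0 0 0 0 -0.3; 0 0 0 0 0 0 -1; 0 0 0 0 0 0 -1; 0 0 0 0 0 0 -1",
)

```text
time: 9.8
position: [0.4771, 0.1259, 0.063]
tool_rot: [2.263, 2.179, -0.0]
ft_force: [0.3, 0.5, 0.0]
grip_width: 0.866
grip_force: 0.0
```

Emit:
jog_arm(
  rows="0 0 0 0 0 0 -1; 0 0 -2 0 0 0 -1; 0 0 -4 0 0 0 -1; 0 0 -4 0 0 0 -1; 0 0 -3 0 0 0 -1",
)

```text
time: 10.42
position: [0.4775, 0.1261, 0.1949]
tool_rot: [2.262, 2.178, 0.002]
ft_force: [1.3, 0.0, 0.5]
grip_width: 1.001
grip_force: 0.0
```

```bash
python3 go.py .6465 .0336 .19 4.4 5; python3 - <<'E'
from h import *
p=[.473,.0055,-.0345]
for n in("side",):
    c=imaging.get_image(n); q=proj(c,[[.473-np.sin(p[2])*.12,.1255,.106]])[0]; print(q)
    im=c["img"]; cv2.circle(im,tuple(int(round(v)) for v in q),1,(255,0,255),-1)
    x,y=int(q[0])-60,int(q[1])-60; cv2.imwrite("pics/s4.png",cv2.resize(im[y:y+120,x:x+140],None,fx=4,fy=4))
E
```

```text
[-1.722  3.447  0.103  0.     0.    -0.023]
[-1.8    3.407  0.102  0.     0.    -0.023]
[-1.878  3.365  0.101  0.     0.    -0.023]
[-1.955  3.321  0.1    0.     0.    -0.023]
[-2.03   3.275  0.098  0.     0.    -0.023]
[200.30115366 174.28589641]
```

View pics/s4.png

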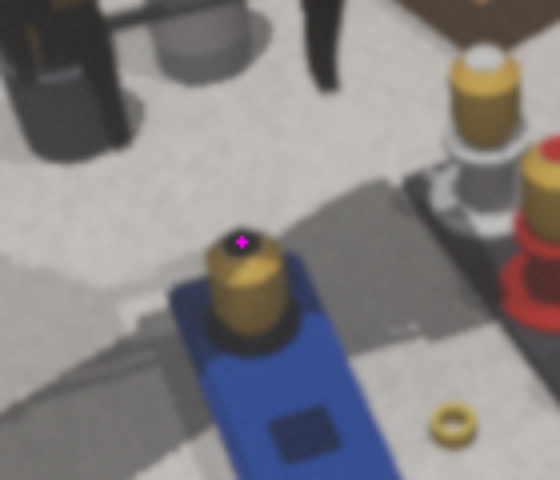

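The black knob stands seated in the left pocket, with its dot at the predicted point (242,241). Green is next.

Emit:
jog_arm(
  rows="-1.72 3.45 0.1 0 0 -0.023 -1; -1.8 3.41 0.1 0 0 -0.023 -1; -1.88 3.37 0.1 0 0 -0.023 -1; -1.96 3.32 0.1 0 0 -0.022 -1; -2.03 3.28 0.1 0 0 -0.022 -1",
)

```text
time: 11.1
position: [0.6473, 0.0326, 0.1875]
tool_rot: [-2.136, -2.304, 0.0]
ft_force: [0.8, 0.2, 1.1]
grip_width: 1.003
grip_force: 0.0
```

Emit:
jog_arm(
  rows="0 0 0 0 0 0 -1; 0 0 0 0 0 0 -1; 0 0 0 0 0 0 -1",
)

```text
time: 11.48
position: [0.6455, 0.0345, 0.1883]
tool_rot: [2.135, 2.305, 0.0]
ft_force: [0.4, -0.5, 0.1]
grip_width: 1.001
grip_force: 0.0
```

```bash
python3 go.py .6465 .0336 .0705 4.4 1; python3 - <<'E'
from h import *
c=imaging.get_image("wrist"); im=c["img"]
g=np.float32([[.6455,.0336,.113],[.6394,.1134,.113],[.6332,.1931,.113]])
print(proj(c,g).round(1))
cv2.imwrite("pics/w5.png",im)
E
```

```text
[-0.099  0.094 11.784  0.     0.    -0.   ]
[[279.2 227.4]
 [279.2 108.7]
 [279.1 -34.2]]
```

View pics/w5.png

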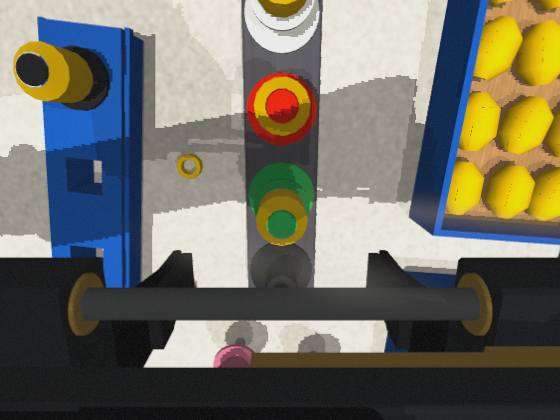

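Green dot (282,224) against a predicted (279,227), so it sits about 1 mm off in +x. Down onto it.

Emit:
jog_arm(
  rows="0 0.1 2.5 0 0 0 -1; 0 0 3.5 0 0 0 -1; 0 0 3 0 0 0 -1; 0 0 2 0 0 0 -1; 0 0 0.8 0 0 0 -1",
)

```text
time: 12.15
position: [0.6466, 0.0335, 0.0692]
tool_rot: [-2.136, -2.303, 0.001]
ft_force: [0.9, 0.4, 0.1]
grip_width: 0.996
grip_force: 0.0
```

Emit:
jog_arm(
  rows="0 0 0 0 0 0 -0.3; 0 0 0 0 0 0 0.2; 0 0 0 0 0 0 0.5; 0 0 0 0 0 0 1; 0 0 0 0 0 0 1",
)

```text
time: 12.78
position: [0.6473, 0.0333, 0.0702]
tool_rot: [2.136, 2.303, 0.0]
ft_force: [-0.6, 1.3, -0.7]
grip_width: 0.513
grip_force: 0.0
```

Emit:
jog_arm(
  rows="0 0 0 0 0 0 1; 0 0 0 0 0 0 1; 0 0 0 0 0 0 1; 0 0 0 0 0 0 1",
)

```text
time: 13.28
position: [0.6472, 0.0334, 0.0701]
tool_rot: [2.136, 2.303, -0.0]
ft_force: [0.3, -0.3, 0.4]
grip_width: 0.426
grip_force: 20.0
```

Emit:
jog_arm(
  rows="0 0 -1 0 0 0 1; 0 0 -2 0 0 0 1; 0 0 -2.5 0 0 0 1; 0 0 -3 0 0 0 1; 0 0 -3.5 0 0 0 1",
)

```text
time: 13.9
position: [0.6472, 0.0335, 0.1923]
tool_rot: [2.136, 2.303, 0.001]
ft_force: [0.6, -0.1, -0.5]
grip_width: 0.429
grip_force: 20.0
```

Emit:
jog_arm(
  rows="0 0 0 0 0 0 1; 0 0 0 0 0 0 1",
)

```text
time: 14.15
position: [0.647, 0.0333, 0.1901]
tool_rot: [2.136, 2.303, -0.0]
ft_force: [0.4, -0.3, -1.6]
grip_width: 0.427
grip_force: 20.0
```

```bash
python3 go.py .4747 .0455 .19 -1.93 7
```

```text
[ 3.580e-01 -2.442e+00  2.000e-03  0.000e+00  0.000e+00  1.600e-02]
[ 3.200e-01 -2.447e+00  2.000e-03  0.000e+00  0.000e+00  1.600e-02]
[ 2.820e-01 -2.452e+00  2.000e-03  0.000e+00  0.000e+00  1.600e-02]
[ 2.440e-01 -2.456e+00  2.000e-03  0.000e+00  0.000e+00  1.600e-02]
[ 2.060e-01 -2.459e+00  2.000e-03  0.000e+00  0.000e+00  1.600e-02]
[ 1.670e-01 -2.462e+00  2.000e-03  0.000e+00  0.000e+00  1.600e-02]
[ 1.290e-01 -2.464e+00  2.000e-03  0.000e+00  0.000e+00  1.600e-02]
```

Emit:
jog_arm(
  rows="0.36 -2.44 0 0 0 0.016 1; 0.32 -2.45 0 0 0 0.016 1; 0.28 -2.45 0 0 0 0.016 1; 0.24 -2.46 0 0 0 0.016 1; 0.21 -2.46 0 0 0 0.016 1",
)

```text
time: 14.78
position: [0.5223, 0.0421, 0.1886]
tool_rot: [-2.226, -2.214, 0.003]
ft_force: [-0.3, 0.4, -0.6]
grip_width: 0.428
grip_force: 20.0
```

Emit:
jog_arm(
  rows="0.17 -2.46 0 0 0 0.016 1; 0.13 -2.46 0 0 0 0.016 1; 0 0 0 0 0 0 1; 0 0 0 0 0 0 1; 0 0 0 0 0 0 1",
)

```text
time: 15.4
position: [0.4755, 0.0458, 0.1898]
tool_rot: [-2.262, -2.179, -0.0]
ft_force: [0.5, -0.7, 0.1]
grip_width: 0.423
grip_force: 20.0
```

```bash
python3 go.py .4747 .0455 .0634 -1.93 1
```

```text
[-4.0000e-02 -7.6000e-02  1.2637e+01 -0.0000e+00 -1.0000e-03 -3.0000e-03]
```

Emit:
jog_arm(
  rows="0 -0.1 2.5 0 0 0 1; 0 0 3 0 0 0 1; 0 0 2.5 0 0 0 1; 0 0 2 0 0 0 1; 0 0 1 0 0 0 1",
)

```text
time: 16.02
position: [0.4737, 0.046, 0.0787]
tool_rot: [-2.261, -2.179, 0.001]
ft_force: [0.3, -0.5, -0.5]
grip_width: 0.426
grip_force: 20.0
```

Emit:
jog_arm(
  rows="0 0 0.6 0 0 0 1; 0 0 0.4 0 0 0 1; 0 0 0.3 0 0 0 1; 0 0 0.2 0 0 0 1; 0 0 0 0 0 0 1",
)

```text
time: 16.65
position: [0.474, 0.0458, 0.0651]
tool_rot: [2.262, 2.18, -0.0]
ft_force: [0.4, -0.5, -1.0]
grip_width: 0.429
grip_force: 20.0
```

Emit:
jog_arm(
  rows="0 0 0.1 0 0 0 1; 0 0 0 0 0 0 1; 0 0 0 0 0 0 1",
)

```text
time: 17.02
position: [0.474, 0.0458, 0.0641]
tool_rot: [2.262, 2.18, -0.0]
ft_force: [0.1, 0.3, -0.6]
grip_width: 0.425
grip_force: 20.0
```

Emit:
jog_arm(
  rows="0 0 0.07 0 0 0 1; 0 0 0 0 0 0 1; 0 0 0 0 0 0 1",
)

```text
time: 17.4
position: [0.4739, 0.0459, 0.0633]
tool_rot: [-2.262, -2.18, 0.0]
ft_force: [-0.3, 0.5, -1.8]
grip_width: 0.429
grip_force: 20.0
```

Emit:
jog_arm(
  rows="0 0 0.05 0 0 0 1; 0 0 0 0 0 0 1; 0 0 0 0 0 0 1",
)

```text
time: 17.77
position: [0.474, 0.0458, 0.063]
tool_rot: [2.262, 2.18, -0.0]
ft_force: [-1.1, -0.4, 2.3]
grip_width: 0.425
grip_force: 20.0
```

Contact. Releasing and rising, then on to red.

Emit:
jog_arm(
  rows="0 0 0 0 0 0 0; 0 0 0 0 0 0 -0.3; 0 0 0 0 0 0 -1; 0 0 0 0 0 0 -1; 0 0 0 0 0 0 -1",
)

```text
time: 18.4
position: [0.474, 0.0459, 0.0628]
tool_rot: [2.262, 2.18, -0.0]
ft_force: [-0.2, 0.3, -0.7]
grip_width: 0.87
grip_force: 0.0
```

Emit:
jog_arm(
  rows="0 0 0 0 0 0 -1; 0 0 -2 0 0 0 -1; 0 0 -4 0 0 0 -1; 0 0 -4 0 0 0 -1; 0 0 -2.5 0 0 0 -1",
)

```text
time: 19.02
position: [0.4747, 0.046, 0.1899]
tool_rot: [2.261, 2.179, 0.002]
ft_force: [0.2, -1.0, -0.8]
grip_width: 0.999
grip_force: 0.0
```

```bash
python3 go.py .6407 .1138 .19 4.4 5
```

```text
[ 1.477  3.268  0.006  0.     0.    -0.023]
[ 1.403  3.301  0.004  0.     0.    -0.023]
[ 1.327e+00  3.332e+00  3.000e-03  0.000e+00  0.000e+00 -2.300e-02]
[ 1.251e+00  3.361e+00  1.000e-03  0.000e+00  0.000e+00 -2.300e-02]
[ 1.174  3.389 -0.     0.     0.    -0.023]
```

Emit:
jog_arm(
  rows="1.48 3.27 0 0 0 -0.023 -1; 1.4 3.3 0 0 0 -0.023 -1; 1.33 3.33 0 0 0 -0.022 -1; 1.25 3.36 0 0 0 -0.022 -1; 1.17 3.39 0 0 0 -0.022 -1",
)

```text
time: 19.65
position: [0.6411, 0.1138, 0.1875]
tool_rot: [-2.136, -2.303, 0.001]
ft_force: [0.3, 0.3, 1.7]
grip_width: 0.999
grip_force: 0.0
```

Emit:
jog_arm(
  rows="0 0 0 0 0 0 -1; 0 0 0 0 0 0 -1; 0 0 0 0 0 0 -1",
)

```text
time: 20.02
position: [0.6393, 0.113, 0.1881]
tool_rot: [2.137, 2.302, -0.001]
ft_force: [0.1, 0.2, 0.2]
grip_width: 1.002
grip_force: 0.0
```

```bash
python3 go.py .6404 .1138 .0702 4.4 1; python3 - <<'E'
from h import *
c=imaging.get_image("wrist"); im=c["img"]
print(proj(c,np.float32([[.6394,.1134,.113],[.6332,.1931,.113],[.477,.1255,.106],[.4745,.0455,.106]])).round(1))
cv2.imwrite("pics/w6.png",im)
E
```

```text
[ 8.400e-02  1.120e-01  1.179e+01  0.000e+00  1.000e-03 -2.000e-03]
[[279.3 225.6]
 [279.  106.6]
 [ 50.9 189.8]
 [ 58.1 292. ]]
```

View pics/w6.png

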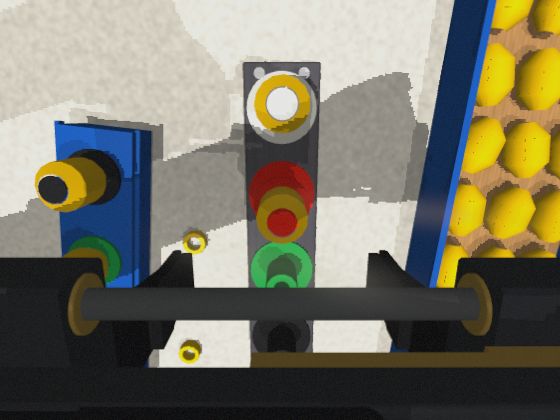

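Red dot (282,222) against a predicted (279,226), which is consistent. The tray edge lies beyond the fingers. Down.

Emit:
jog_arm(
  rows="0.1 0.1 2.5 0 0 0 -1; 0 0 3.5 0 0 0 -1; 0 0 3 0 0 0 -1; 0 0 2 0 0 0 -1; 0 0 0.8 0 0 0 -1",
)

```text
time: 20.7
position: [0.6403, 0.1141, 0.069]
tool_rot: [-2.137, -2.303, 0.002]
ft_force: [0.6, 0.0, 0.3]
grip_width: 1.001
grip_force: 0.0
```

Emit:
jog_arm(
  rows="0 0 0 0 0 0 -0.3; 0 0 0 0 0 0 0.2; 0 0 0 0 0 0 0.5; 0 0 0 0 0 0 1; 0 0 0 0 0 0 1",
)

```text
time: 21.32
position: [0.641, 0.1147, 0.07]
tool_rot: [2.136, 2.303, 0.0]
ft_force: [0.5, 0.3, -0.3]
grip_width: 0.516
grip_force: 0.0
```

Emit:
jog_arm(
  rows="0 0 0 0 0 0 1; 0 0 0 0 0 0 1; 0 0 0 0 0 0 1; 0 0 0 0 0 0 1",
)

```text
time: 21.82
position: [0.6409, 0.1147, 0.0699]
tool_rot: [2.137, 2.303, -0.0]
ft_force: [0.5, 0.1, 2.1]
grip_width: 0.429
grip_force: 20.0
```

Emit:
jog_arm(
  rows="0 0 -1 0 0 0 1; 0 0 -2 0 0 0 1; 0 0 -2.5 0 0 0 1; 0 0 -3 0 0 0 1; 0 0 -3.5 0 0 0 1",
)

```text
time: 22.45
position: [0.6408, 0.1148, 0.192]
tool_rot: [2.136, 2.303, 0.001]
ft_force: [0.8, -0.3, -1.6]
grip_width: 0.431
grip_force: 20.0
```

Emit:
jog_arm(
  rows="0 0 0 0 0 0 1; 0 0 0 0 0 0 1",
)

```text
time: 22.7
position: [0.6407, 0.1146, 0.1899]
tool_rot: [2.136, 2.303, -0.0]
ft_force: [0.1, -0.4, -1.0]
grip_width: 0.429
grip_force: 20.0
```

```bash
python3 go.py .472 -.0345 .19 -1.93 9
```

```text
[-1.511 -1.993 -0.    -0.     0.     0.012]
[-1.535e+00 -1.975e+00 -1.000e-03 -0.000e+00  0.000e+00  1.200e-02]
[-1.559e+00 -1.956e+00 -1.000e-03 -0.000e+00  0.000e+00  1.200e-02]
[-1.582e+00 -1.937e+00 -1.000e-03 -0.000e+00  0.000e+00  1.200e-02]
[-1.605e+00 -1.918e+00 -1.000e-03 -0.000e+00  0.000e+00  1.200e-02]
[-1.629e+00 -1.898e+00 -1.000e-03 -0.000e+00  0.000e+00  1.200e-02]
[-1.651e+00 -1.878e+00 -1.000e-03 -0.000e+00  0.000e+00  1.200e-02]
[-1.674e+00 -1.858e+00 -1.000e-03 -0.000e+00  0.000e+00  1.200e-02]
[-1.696e+00 -1.838e+00 -1.000e-03 -0.000e+00  0.000e+00  1.200e-02]
```

Emit:
jog_arm(
  rows="-1.51 -1.99 0 0 0 0.012 1; -1.54 -1.98 0 0 0 0.012 1; -1.56 -1.96 0 0 0 0.012 1; -1.58 -1.94 0 0 0 0.012 1; -1.61 -1.92 0 0 0 0.012 1",
)

```text
time: 23.32
position: [0.5454, 0.031, 0.1884]
tool_rot: [-2.204, -2.236, 0.003]
ft_force: [0.1, 0.4, -0.2]
grip_width: 0.431
grip_force: 20.0
```

Emit:
jog_arm(
  rows="-1.63 -1.9 0 0 0 0.012 1; -1.65 -1.88 0 0 0 0.012 1; -1.67 -1.86 0 0 0 0.012 1; -1.7 -1.84 0 0 0 0.012 1",
)

```text
time: 23.82
position: [0.4705, -0.0351, 0.1886]
tool_rot: [-2.257, -2.183, 0.002]
ft_force: [0.1, -0.1, -1.0]
grip_width: 0.426
grip_force: 20.0
```

Emit:
jog_arm(
  rows="0 0 0 0 0 0 1; 0 0 0 0 0 0 1; 0 0 0 0 0 0 1",
)

```text
time: 24.2
position: [0.4725, -0.0335, 0.1896]
tool_rot: [-2.256, -2.186, -0.001]
ft_force: [0.2, 0.9, -1.3]
grip_width: 0.426
grip_force: 20.0
```

```bash
python3 go.py .472 -.0345 .0628 -1.93 1
```

```text
[-1.0900e-01 -4.4000e-02  1.2682e+01 -0.0000e+00 -1.0000e-03  2.0000e-03]
```

Emit:
jog_arm(
  rows="-0.1 -0.1 2.5 0 0 0 1; 0 0 3 0 0 0 1; 0 0 2.5 0 0 0 1; 0 0 2 0 0 0 1; 0 0 1 0 0 0 1",
)

```text
time: 24.82
position: [0.4707, -0.0346, 0.0787]
tool_rot: [-2.255, -2.185, 0.001]
ft_force: [-0.0, -0.3, -1.1]
grip_width: 0.429
grip_force: 20.0
```

Emit:
jog_arm(
  rows="0 0 0.6 0 0 0 1; 0 0 0.4 0 0 0 1; 0 0 0.3 0 0 0 1; 0 0 0.2 0 0 0 1; 0 0 0 0 0 0 1",
)

```text
time: 25.45
position: [0.4711, -0.0355, 0.0649]
tool_rot: [2.258, 2.184, -0.0]
ft_force: [-0.2, 0.4, -2.1]
grip_width: 0.426
grip_force: 20.0
```

Emit:
jog_arm(
  rows="0 0 0.1 0 0 0 1; 0 0 0 0 0 0 1; 0 0 0.07 0 0 0 1; 0 0 0 0 0 0 1; 0 0 0 0 0 0 1",
)

```text
time: 26.08
position: [0.471, -0.0355, 0.0631]
tool_rot: [2.258, 2.184, -0.0]
ft_force: [0.1, -0.0, -0.6]
grip_width: 0.431
grip_force: 20.0
```

Emit:
jog_arm(
  rows="0 0 0.05 0 0 0 1; 0 0 0 0 0 0 1; 0 0 0 0 0 0 1",
)

```text
time: 26.45
position: [0.4711, -0.0355, 0.0628]
tool_rot: [2.258, 2.184, -0.0]
ft_force: [-0.8, 0.5, 0.7]
grip_width: 0.425
grip_force: 20.0
```

Emit:
jog_arm(
  rows="0 0 0 0 0 0 0; 0 0 0 0 0 0 -0.3; 0 0 0 0 0 0 -1; 0 0 0 0 0 0 -1; 0 0 0 0 0 0 -1",
)

```text
time: 27.08
position: [0.471, -0.0355, 0.0626]
tool_rot: [2.258, 2.185, -0.0]
ft_force: [-0.2, -0.7, 0.7]
grip_width: 0.87
grip_force: 0.0
```

Emit:
jog_arm(
  rows="0 0 0 0 0 0 -1; 0 0 -2 0 0 0 -1; 0 0 -4 0 0 0 -1; 0 0 -4 0 0 0 -1; 0 0 -2.5 0 0 0 -1",
)

```text
time: 27.7
position: [0.4718, -0.0355, 0.1897]
tool_rot: [2.256, 2.183, 0.002]
ft_force: [0.1, -0.5, -0.5]
grip_width: 0.999
grip_force: 0.0
```

```bash
python3 go.py .6343 .1945 .19 4.4 8
```

```text
[ 2.940e+00  1.936e+00 -2.000e-03  0.000e+00  0.000e+00 -1.400e-02]
[ 2.913e+00  1.976e+00 -2.000e-03  0.000e+00  0.000e+00 -1.400e-02]
[ 2.886e+00  2.016e+00 -2.000e-03  0.000e+00  0.000e+00 -1.400e-02]
[ 2.858e+00  2.055e+00 -2.000e-03  0.000e+00  0.000e+00 -1.400e-02]
[ 2.829  2.094 -0.003  0.     0.    -0.014]
[ 2.8    2.133 -0.003  0.     0.    -0.014]
[ 2.771  2.171 -0.003  0.     0.    -0.014]
[ 2.741  2.209 -0.003  0.     0.    -0.014]
```

Emit:
jog_arm(
  rows="2.94 1.94 0 0 0 -0.014 -1; 2.91 1.98 0 0 0 -0.014 -1; 2.89 2.02 0 0 0 -0.014 -1; 2.86 2.06 0 0 0 -0.014 -1; 2.83 2.09 0 0 0 -0.014 -1",
)

```text
time: 28.32
position: [0.5733, 0.109, 0.1875]
tool_rot: [2.18, 2.262, -0.0]
ft_force: [-0.6, 0.3, 0.3]
grip_width: 1.002
grip_force: 0.0
```

Emit:
jog_arm(
  rows="2.8 2.13 0 0 0 -0.014 -1; 2.77 2.17 0 0 0 -0.014 -1; 2.74 2.21 0 0 0 -0.014 -1; 0 0 0 0 0 0 -1; 0 0 0 0 0 0 -1",
)

```text
time: 28.95
position: [0.6332, 0.194, 0.1872]
tool_rot: [-2.132, -2.307, 0.002]
ft_force: [0.5, -0.0, 0.1]
grip_width: 0.996
grip_force: 0.0
```

```bash
python3 go.py .6343 .1942 .0702 4.4 1; python3 - <<'E'
from h import *
c=imaging.get_image("wrist"); im=c["img"]
print(proj(c,np.float32([[.6332,.1931,.113]])).round(1))
cv2.imwrite("pics/w7.png",im)
E
```

```text
[ 2.1000e-02  1.2600e-01  1.1699e+01 -1.0000e-03  1.0000e-03  2.0000e-03]
[[279.2 227.8]]
```

View pics/w7.png

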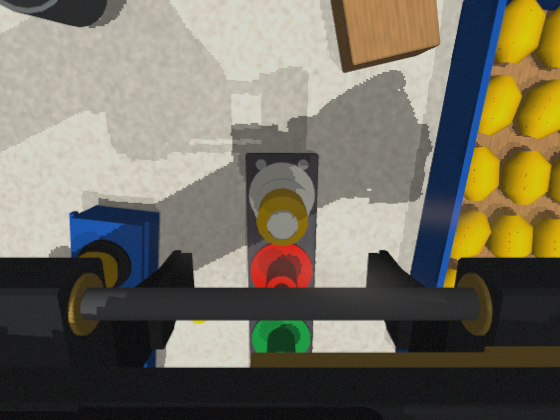

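White dot (283,225) against a predicted (279,228), which is consistent. The wooden block is clear. Down.

Emit:
jog_arm(
  rows="0 0.1 2.5 0 0 0 -1; 0 0 3.5 0 0 0 -1; 0 0 3 0 0 0 -1; 0 0 2 0 0 0 -1; 0 0 0.8 0 0 0 -1",
)

```text
time: 29.62
position: [0.6341, 0.1936, 0.0687]
tool_rot: [-2.133, -2.306, 0.002]
ft_force: [0.2, -0.0, -0.2]
grip_width: 0.998
grip_force: 0.0
```

Emit:
jog_arm(
  rows="0 0 0 0 0 0 -0.3; 0 0 0 0 0 0 0.2; 0 0 0 0 0 0 0.5; 0 0 0 0 0 0 1; 0 0 0 0 0 0 1",
)

```text
time: 30.25
position: [0.6346, 0.1948, 0.0698]
tool_rot: [2.132, 2.307, 0.0]
ft_force: [-0.3, -0.1, 0.5]
grip_width: 0.515
grip_force: 0.0
```

Emit:
jog_arm(
  rows="0 0 0 0 0 0 1; 0 0 0 0 0 0 1; 0 0 0 0 0 0 1; 0 0 0 0 0 0 1",
)

```text
time: 30.75
position: [0.6345, 0.1947, 0.0697]
tool_rot: [2.132, 2.307, 0.0]
ft_force: [-0.2, -0.5, 1.0]
grip_width: 0.427
grip_force: 20.0
```

Emit:
jog_arm(
  rows="0 0 -1 0 0 0 1; 0 0 -2 0 0 0 1; 0 0 -2.5 0 0 0 1; 0 0 -3 0 0 0 1; 0 0 -3.5 0 0 0 1",
)

```text
time: 31.38
position: [0.6341, 0.1949, 0.1918]
tool_rot: [2.132, 2.308, 0.0]
ft_force: [1.2, 0.7, -1.5]
grip_width: 0.431
grip_force: 20.0
```

Emit:
jog_arm(
  rows="0 0 0 0 0 0 1; 0 0 0 0 0 0 1",
)

```text
time: 31.62
position: [0.6342, 0.1946, 0.1897]
tool_rot: [2.132, 2.307, -0.001]
ft_force: [-1.0, -0.6, -0.6]
grip_width: 0.427
grip_force: 20.0
```

```bash
python3 go.py .4692 -.1145 .19 -1.93 13
```

```text
[-2.270e+00 -1.453e+00 -1.000e-03 -0.000e+00  0.000e+00  9.000e-03]
[-2.283e+00 -1.433e+00 -1.000e-03 -0.000e+00  0.000e+00  9.000e-03]
[-2.295e+00 -1.413e+00 -1.000e-03 -0.000e+00  0.000e+00  9.000e-03]
[-2.307e+00 -1.393e+00 -1.000e-03 -0.000e+00  0.000e+00  9.000e-03]
[-2.319e+00 -1.373e+00 -1.000e-03 -0.000e+00  0.000e+00  9.000e-03]
[-2.331e+00 -1.353e+00 -1.000e-03 -0.000e+00  0.000e+00  9.000e-03]
[-2.343e+00 -1.333e+00 -1.000e-03 -0.000e+00  0.000e+00  9.000e-03]
[-2.354e+00 -1.312e+00 -2.000e-03 -0.000e+00  0.000e+00  9.000e-03]
[-2.365e+00 -1.292e+00 -2.000e-03 -0.000e+00  0.000e+00  9.000e-03]
[-2.376e+00 -1.271e+00 -2.000e-03 -0.000e+00  0.000e+00  9.000e-03]
[-2.387e+00 -1.251e+00 -2.000e-03 -0.000e+00  0.000e+00  9.000e-03]
[-2.398e+00 -1.230e+00 -2.000e-03 -0.000e+00  0.000e+00  9.000e-03]
[-2.409e+00 -1.209e+00 -2.000e-03 -0.000e+00  0.000e+00  9.000e-03]
```

Emit:
jog_arm(
  rows="-2.27 -1.45 0 0 0 0.009 1; -2.28 -1.43 0 0 0 0.009 1; -2.3 -1.41 0 0 0 0.009 1; -2.31 -1.39 0 0 0 0.009 1; -2.32 -1.37 0 0 0 0.009 1",
)

```text
time: 32.25
position: [0.5696, 0.0748, 0.1882]
tool_rot: [-2.182, -2.257, 0.003]
ft_force: [0.7, 0.4, -0.6]
grip_width: 0.429
grip_force: 20.0
```

Emit:
jog_arm(
  rows="-2.33 -1.35 0 0 0 0.009 1; -2.34 -1.33 0 0 0 0.009 1; -2.35 -1.31 0 0 0 0.009 1; -2.37 -1.29 0 0 0 0.009 1; -2.38 -1.27 0 0 0 0.009 1",
)

```text
time: 32.88
position: [0.5059, -0.0437, 0.1884]
tool_rot: [-2.233, -2.207, 0.002]
ft_force: [-0.9, -0.4, -1.0]
grip_width: 0.43
grip_force: 20.0
```

Emit:
jog_arm(
  rows="-2.39 -1.25 0 0 0 0.009 1; -2.4 -1.23 0 0 0 0.009 1; -2.41 -1.21 0 0 0 0 1; 0 0 0 0 0 0 1; 0 0 0 0 0 0 1",
)

```text
time: 33.5
position: [0.469, -0.1133, 0.189]
tool_rot: [-2.252, -2.189, -0.0]
ft_force: [0.1, 0.0, -2.0]
grip_width: 0.427
grip_force: 20.0
```

```bash
python3 go.py .4692 -.1145 .0628 -1.93 1
```

```text
[-1.3600e-01  3.8000e-02  1.2624e+01 -1.0000e-03 -1.0000e-03  5.0000e-03]
```

Emit:
jog_arm(
  rows="-0.1 0 2.5 0 0 0 1; 0 0 3 0 0 0 1; 0 0 2.5 0 0 0 1; 0 0 2 0 0 0 1; 0 0 1 0 0 0 1",
)

```text
time: 34.12
position: [0.4688, -0.1136, 0.0784]
tool_rot: [-2.25, -2.19, 0.0]
ft_force: [0.5, -0.1, 0.4]
grip_width: 0.426
grip_force: 20.0
```

Emit:
jog_arm(
  rows="0 0 0.6 0 0 0 1; 0 0 0.4 0 0 0 1; 0 0 0.3 0 0 0 1; 0 0 0.2 0 0 0 1; 0 0 0 0 0 0 1",
)

```text
time: 34.75
position: [0.4692, -0.1152, 0.0647]
tool_rot: [2.253, 2.189, -0.0]
ft_force: [0.0, -0.1, -0.4]
grip_width: 0.429
grip_force: 20.0
```

Emit:
jog_arm(
  rows="0 0 0.1 0 0 0 1; 0 0 0 0 0 0 1; 0 0 0.07 0 0 0 1; 0 0 0 0 0 0 1; 0 0 0 0 0 0 1",
)

```text
time: 35.38
position: [0.4691, -0.1151, 0.063]
tool_rot: [2.253, 2.189, -0.0]
ft_force: [-0.4, 0.4, -0.4]
grip_width: 0.43
grip_force: 20.0
```

Emit:
jog_arm(
  rows="0 0 0.05 0 0 0 1; 0 0 0 0 0 0 1; 0 0 0 0 0 0 1",
)

```text
time: 35.75
position: [0.4692, -0.1152, 0.0626]
tool_rot: [2.253, 2.189, -0.0]
ft_force: [0.1, 0.2, 2.1]
grip_width: 0.428
grip_force: 20.0
```

Contact. Release, rise, then clear off to the right.

Emit:
jog_arm(
  rows="0 0 0 0 0 0 0; 0 0 0 0 0 0 -0.3; 0 0 0 0 0 0 -1; 0 0 0 0 0 0 -1; 0 0 0 0 0 0 -1",
)

```text
time: 36.38
position: [0.4691, -0.1152, 0.0624]
tool_rot: [2.253, 2.189, -0.0]
ft_force: [-0.2, -0.6, -0.0]
grip_width: 0.869
grip_force: 0.0
```

Emit:
jog_arm(
  rows="0 0 0 0 0 0 -1; 0 0 -2 0 0 0 -1; 0 0 -4 0 0 0 -1; 0 0 -4 0 0 0 -1; 0 0 -4 0 0 0 -1",
)

```text
time: 37.0
position: [0.469, -0.1151, 0.2037]
tool_rot: [2.253, 2.189, -0.0]
ft_force: [1.0, 0.1, -0.0]
grip_width: 0.999
grip_force: 0.0
```

Emit:
jog_arm(
  rows="-3.5 0 0 0 0 0 -1; -3.5 0 0 0 0 0 -1; -3 0 0 0 0 0 -1; 0 0 0 0 0 0 -1; 0 0 0 0 0 0 -1",
)

```text
time: 37.62
position: [0.4663, -0.2141, 0.2023]
tool_rot: [-2.252, -2.189, -0.001]
ft_force: [0.7, -0.0, 0.3]
grip_width: 1.003
grip_force: 0.0
```

```bash
python3 - <<'E'
from h import *
out=[]
for n,(x0,y0) in dict(top=(130,215),side=(160,120)).items():
    c=imaging.get_image(n); im=c["img"]
    for q in proj(c,[[.473+np.sin(.0345)*y,.0055+y,.106] for y in(.12,.04,-.04,-.12)]): cv2.circle(im,tuple(int(round(v)) for v in q),1,(255,0,255),-1)
    out.append(cv2.resize(im[y0-20:y0+180,x0:x0+(240 if n=="top" else 160)],None,fx=2,fy=2))
cv2.imwrite("pics/end.png",np.hstack(out))
E
```

```text
(no output)
```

View pics/end.png

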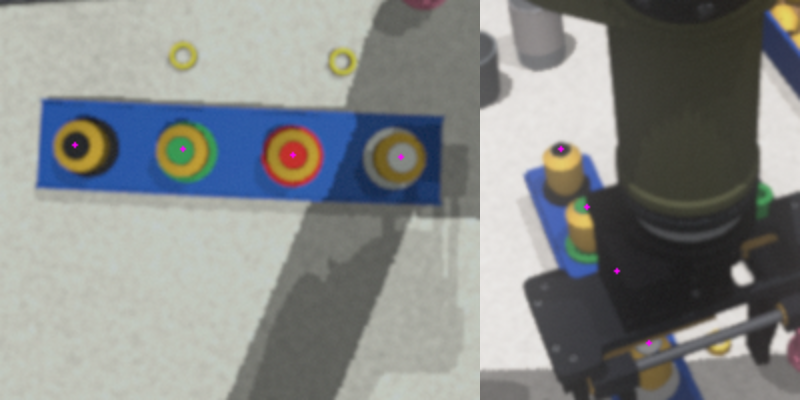

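In the top view all four knobs stand with their dots on the predicted seated centres: black (75,145), green (182,149), red (292,155) and white (401,157). Their flanges are flat and the order is mirrored.

```bash
python3 -c "from bench import ticket; print(ticket.close_job())"
```

```text
the job is handed in; nothing more can be done
None
```

I moved all four knobs to the blue rack in reverse order (black, green, red, white from the robot's left) and handed the job in at about 38 s. The last top view shows each one seated upright in its pocket, but the judge's result was not reported back.

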